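# Fit the handwheel to the mould press and clamp it

### The job

Get the jeweller's mould press ready and clamped: lift the round protective cap off its square spindle and stand it open end down in the shallow tray, then fit the larger of the two loose handwheels, hub upward, fully home over the square of the spindle and turn it clockwise (seen from above) as far as its stop. Leave the handwheel on the spindle, and leave the smaller handwheel, the wire brush and the jar where they are.

Things in the scene. Friction and masses are not known exactly. Their poses are not given: they have to be found in the camera images.
- press: Fixed green mould press. Origin under the centre of its base, on the bench; z up, y along its cross beam. Base 100 (x) x 170 (y) x 18 mm; beam 55 (x) x 170 (y) mm, top 120 mm up; two round columns, 18 mm thick, at y = +-68 mm stand up through the beam to 155 mm. The upright spindle is on the press's z axis, mid-beam. Position and yaw vary.
- spindle_seat (a point): Point on the spindle axis at the top face of its collar (32 mm wide, 126 mm above the bench), where the cap rests at first and the handwheel must sit. Turns with the spindle: z up, x and y square to the flats of the spindle's square end, 14 x 14 mm, which reaches 40 mm above this point (top 4 mm tapered to 9 x 9 mm).
- spindle (a joint): Angle of the spindle, rad: 0 is fully open, it grows clockwise seen from above, the stop (clamped) is at 1.2. It starts between 0 and 0.25 and stays where it is left (stiff, about 0.12 N m).
- cap: Loose black plastic cap, a round cylinder 32 mm in diameter, 50 mm tall, open below (bore 23 mm wide, 43 mm deep). Origin in the centre of its open underside, z up to its closed top. It starts slipped loosely over the spindle's square end, standing on the collar; it comes off straight up. 40 g.
- handwheel: Loose larger steel handwheel, flat on the bench, hub up, left or right of the press. Origin in the centre of its underside, z up, x and y square to the hub's sides. Hub 30 x 30 mm, 48 mm tall, with a square through-bore 16.4 mm wide, parallel to its sides; at its foot four spokes along x and y (top 10 mm up) and a 12 mm round rim, 96 mm over all. 0.3 kg.
- small_wheel: Loose smaller handwheel, to be left alone: same form, hub 22 x 22 mm and 34 mm tall, bore 9 mm (does not fit), rim 65 mm over all. Origin in the centre of its underside. It lies on the other side of the press from the larger one.
- tray: Fixed red open tray, 110 (x) x 130 (y) mm, 28 mm high, walls and floor 4 mm; bits of flat brass scrap lie at its edges. Origin under its centre, z up. Left or right, beyond a handwheel.
- tray_floor (a point): Centre of the tray's inner floor, 4 mm above the bench; axes as the tray's.
- file_block: Fixed wooden block 70 (x) x 110 (y) x 50 mm with six upright needle files, up to 180 mm tall over all. Origin under its centre. On the other side from the tray.
- doming_block: Fixed steel cube of 60 mm with round dimples on top, left, between the robot and the handwheel on that side, 100 to 135 mm from the wheel's centre. Origin under its centre.
- tin: Fixed metal tin, 62 mm in diameter, 80 mm tall, right, between the robot and the handwheel on that side, 100 to 135 mm from the wheel's centre. Origin under its centre.
- brush: Loose wooden wire brush, bristles up, 200 mm long (its x), 28 mm wide, 32 mm tall, lying beyond the press; to be left alone. Origin under its centre.
- jar: Loose amber glass jar with a steel cap, 54 mm in diameter, 65 mm tall, to be left alone. Origin in the centre of its underside.
Not all that is in view belongs to the job. Of the things shaped like the cap, the black one is meant.

How it is judged:
By the outcome, as a careful person would: the job done as asked, in the order asked, and still so for the second after the job is handed in, with the robot touching nothing.
It also fails if it takes over 72 s, if anything falls off the work surface, if the arm or the gripper's body presses on something with over 40 N, if the wrist force passes 120 N, or if a joint passes its speed limit or range.

### The arm

A 7-joint arm with a two-finger parallel gripper is mounted at the origin on the work surface. World frame = base frame: x ahead of the robot, y to its left, z up, the work surface at z = 0. Lengths are in mm, angles in rad, forces in N, time in s.
With the tool pointing down it reaches from about 400 to 875 mm from the base axis. Payload 4.4 kg.
Tool frame: the origin (TCP) lies at the very end of the fingers, on their centre line; the grasp point (between the pads) lies 19 mm behind it; z points along the fingers, x is the direction in which the jaws open and shut, and the axes are right-handed (so a half turn about z gives the same grasp; the last joint's range is limited). The gripper opens to 85 mm and grips with 20 to 120 N. Pads are 22 mm wide; open, the fingers measure 114 mm over their backs; the gripper's body (76 mm by 85 mm) begins 54 mm behind the grasp point. The pads swing forward as they close: fully open they stand 13 mm farther back than shut.
Start: joints at [1.247, 0.628, 0.038, 1.517, -0.027, 0.996, -0.02], TCP at [165.747, -628.527, 231.313] pointing down, gripper open.
Joint ranges: [-3.06, 3.06], [-0.37, 2.12], [-1.25, 1.32], [0.18, 2.47], [-1.1, 4.24], [0.23, 1.98], [-2.94, 2.94]. Speed limits (rad/s): [2.57, 2.57, 3.14, 3.14, 3.14, 3.14, 3.14].

### API

Orientations are given as [roll, pitch, yaw] about the fixed x, y, z axes, in that order (R = Rz(yaw) Ry(pitch) Rx(roll)).
In Python, from cell import * gives the robot as it stands. The module is installed in compiled form; this text tells all that it offers.
- The arm moves only by the tool play_rows, never from a script. Its argument "targets" is a list of rows, each an object with "slide": the shift along the tool's x, y, z in mm, a list of three; "turn": the turn, a rotation vector about the tool's x, y, z in degrees, a list of three; "hand": the finger opening in mm, from 0 to 85.4. A call has 1 to 5 rows; each row shifts and turns the commanded pose from where the row before left it, along the tool's axes as they then stand; what a row does not reach is not made up. A row lasts 1/8 s, in which the tool goes at most 62.5 mm and 10.7 degrees, less where a joint would pass 70% of its speed; a pose out of reach is approached as far as the arm can. A call is refused whole if a number of a shift passes 62.5 or a number of a turn 10.7, either way. A call with a gripper value outside its range is refused whole. The fingers move at their own pace and stop on an object; the grip force is fixed at half the most. Time passes only in rows, so rows that do not move let the fingers close. It gives the time, the measured TCP pose, the force and the opening at its end, in the units of the state.
- read_state(): the state, without advancing time (a new reading comes with each control period).
- get_image(name): name is "scene" or "top" or "wrist"; returns (picture, depth): 400x640x3 uint8, blue, green, red; 400x640 float32, mm along the optical axis (not along the pixel's ray), 0 where there is no reading.
- calibration(name): a dict with "K" (3x3 intrinsics, pixels), "R" (3x3) and "t" (3): a world point X has camera coordinates R X + t. Camera axes: x right, y down, z forward; pixel columns grow to the right and rows downward; lengths in mm; the calibration is good to about 2 mm. A picture is of the moment at which its call begins: read the wrist's pose just before it. calibration takes no time and is no camera call; for the wrist camera it gives the pose at the moment of the call.
- finish_job(): hands the job in, once; it reports no verdict.
The state is a dict: "clock": time; "qpos": joint angles; "qd": joint speeds; "tau": joint torques, N m; "eef_pos": TCP position; "tool_rot": TCP orientation; "force": force on the tool from outside, world axes, zero at the start; "torque": the same for the moment, N m; "width": finger opening in mm.
Only numpy, scipy, OpenCV 4.12 (cv2) and the standard library are available. Lean on these libraries where they do the work, as an engineer would, in place of code of your own. Each camera call takes 0.05 s, during which the arm holds its last target.

## Working session

There is one attempt and no reset: what is moved stays moved. The work goes in short steps, Python scripts to look and compute and a tool call to move; the robot and the scene stay as the last step left them, time stands still between calls to the robot, and variables do not carry over. Pictures are saved under pics/ and viewed, and the job is handed in when it is done.

Besides the shell and the picture viewer there is one more tool, called after "Emit:" as name(argument=value, ...), one argument or row to a line, values as JSON. play_rows: Moves the arm, as the interface text tells. Its arguments: {"type":"object","properties":{"targets":{"type":"array"}},"required":["targets"]}

```bash
mkdir -p pics
cat > h.py <<'E'
from cell import *
import numpy as np, cv2
def P(name,u,v,d):
    c=calibration(name);K=np.array(c["K"]);R=np.array(c["R"]);t=np.array(c["t"]).ravel()
    return R.T@(np.linalg.inv(K)@np.array([u,v,1.])*d-t)
def plane(name,u,v,z):
    c=calibration(name);K=np.array(c["K"]);R=np.array(c["R"]);t=np.array(c["t"]).ravel()
    o=-R.T@t; r=R.T@np.linalg.inv(K)@np.array([u,v,1.]); return o+r*(z-o[2])/r[2]
def cloud(name,d):
    c=calibration(name);K=np.array(c["K"]);R=np.array(c["R"]);t=np.array(c["t"]).ravel()
    v,u=np.mgrid[:400,:640]; p=np.stack([u,v,np.ones_like(u)],-1).reshape(-1,3)@np.linalg.inv(K).T*d.reshape(-1,1)
    return ((p-t)@R).reshape(400,640,3)
E
python3 - <<'E'
from h import *
print(read_state())
for n in ("scene","top"):
    p,d=get_image(n); cv2.imwrite(f"pics/{n}0.png",p); np.save(f"{n}0.npy",d)
    c=calibration(n);print(n,c)
E
```

```text
{'clock': 0.0, 'qpos': array([ 1.24720281,  0.62934598,  0.03843969,  1.51836442, -0.02703591,
        0.99631018, -0.02005039]), 'qd': array([-2.34974665e-03, -8.92175047e-05,  2.75364453e-04,  1.12279204e-03,
       -6.12672655e-04,  1.96191628e-03,  2.01041093e-04]), 'tau': array([ 7.15301630e-04, -5.63387632e+01,  1.22618917e+00, -1.93440574e+01,
        1.08322260e-02,  1.06056780e-02,  2.93558185e-05]), 'eef_pos': array([ 165.59535368, -627.90324602,  230.39029001]), 'tool_rot': array([-3.14158657e+00,  1.91044899e-03, -1.31307082e+00]), 'force': array([-0.81444663,  0.45142836,  0.17311078]), 'torque': array([ 0.05758514,  0.00307135, -0.032504  ]), 'width': 85.22611270505}
scene {'K': array([[391.25990785,   0.        , 320.45729061],
       [  0.        , 391.25990785, 195.93970356],
       [  0.        ,   0.        ,   1.        ]]), 'R': array([[-0.84959788,  0.52710156, -0.01863828],
       [ 0.38683412,  0.59871066, -0.70135933],
       [-0.35852866, -0.60308332, -0.71256418]]), 't': array([ 441.95737669, -130.04632579, 1203.54557331])}
top {'K': array([[483.81553644,   0.        , 320.71503421],
       [  0.        , 483.81553644, 197.78913828],
       [  0.        ,   0.        ,   1.        ]]), 'R': array([[-0.00417737, -0.99998694, -0.0029439 ],
       [-0.97615349,  0.00471673, -0.21703023],
       [ 0.21704128,  0.00196708, -0.97616044]]), 't': array([  27.17411393,  558.56856148, 1288.38289616])}
```

View pics/scene0.png

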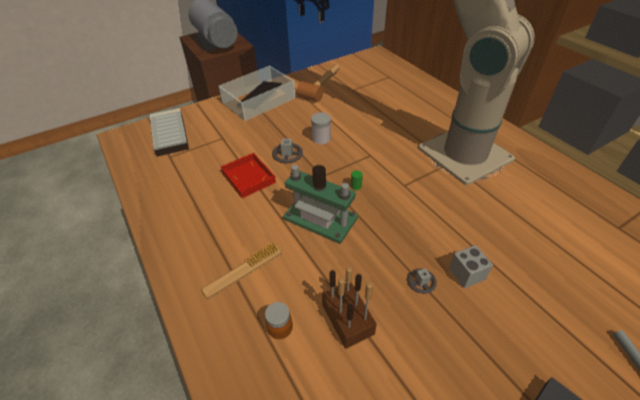

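View pics/top0.png

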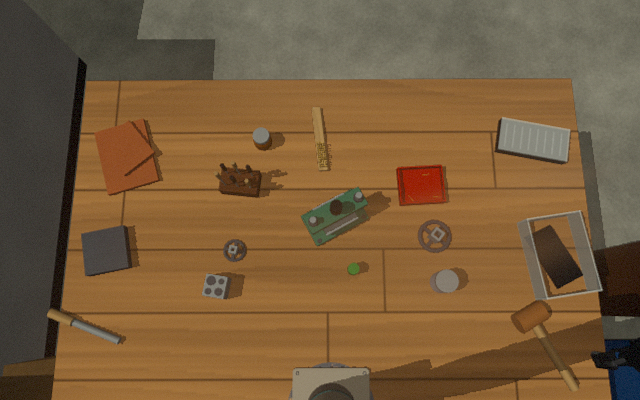

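The pictures show two cap-like things: a black one on the press at top (336,207) and a green one on the bench at (353,269). The black one on the spindle is the one meant. There are two wheels, at (435,236) on the right and (235,250) on the left, and the right one has the bigger rim. I'll confirm both in an enlarged crop.

Run:
```python
from h import *
p=cv2.imread("pics/top0.png")
a=cv2.resize(p[180:255,295:375],None,fx=5,fy=5,interpolation=cv2.INTER_CUBIC)
b=cv2.resize(p[180:255,395:475],None,fx=5,fy=5,interpolation=cv2.INTER_CUBIC)
cv2.imwrite("pics/crop1.png",np.hstack([a,b])[:, :800])
d=np.load("top0.npy");W=cloud("top",d)
# cap top
for n,(r0,r1,c0,c1),zl in [("cap",(185,235,310,365),(165,185)),("hub",(215,255,415,457),(40,56)),("rim",(215,258,412,460),(7,14)),("rimall",(215,258,412,460),(3,60)),("cols",(185,240,295,375),(150,162)),("traytop",(160,212,390,450),(22,34)),("tin",(262,300,425,465),(70,90)),("jar",(120,160,245,280),(55,75)),("small",(235,265,220,250),(26,40))]:
    w=W[r0:r1,c0:c1].reshape(-1,3); m=(w[:,2]>zl[0])&(w[:,2]<zl[1]); q=w[m]
    print(n,m.sum(),q.mean(0).round(1),q.min(0).round(1),q.max(0).round(1))
w=W[185:240,295:375].reshape(-1,3);q=w[(w[:,2]>112)&(w[:,2]<128)];print("beam",q.mean(0));print(cv2.minAreaRect(q[:,:2].astype(np.float32)))
w=W[185:250,295:375].reshape(-1,3)
q=w[(w[:,2]>150)&(w[:,2]<162)]; 
for s in(-1,1):
    k=q[(q[:,1]*s<q[:,1].mean()*s)];print(k.mean(0))
```

```text
cap 126 [513.8 -13.3 176.6] [498.6 -27.2 166.7] [530.5   1.  182.6]
hub 97 [ 458.3 -296.9   48.1] [ 437.8 -315.6   41. ] [ 479.1 -277.9   52.6]
rim 376 [ 457.3 -297.1   10.6] [ 397.5 -370.7    7. ] [ 518.4 -237.9   14. ]
rimall 962 [ 458.4 -298.6   13.7] [ 397.5 -373.4    3. ] [ 519.3 -233.2   52.6]
cols 81 [513.8 -15.4 155.9] [473.4 -80.3 150.1] [555.2  54.7 161.5]
traytop 277 [ 606.  -263.9   27.8] [ 547.5 -331.5   22.1] [ 665.4 -196.    34. ]
tin 448 [ 329.1 -306.6   80.6] [ 298.7 -338.9   71.1] [ 358.9 -276.2   87.9]
jar 223 [742.8 196.5  65.3] [719.7 174.8  55.4] [769.  221.5  73.9]
small 59 [421.  271.6  33.7] [408.8 259.1  26.8] [431.5 284.5  39.3]
beam [511.4440964  -12.76785934 120.69165234]
((514.0316162109375, -13.376174926757812), (55.884517669677734, 169.61489868164062), 28.2017765045166)
[484.18632206  39.9233852  156.49995587]
[541.2204473  -66.75468897 155.28782642]
```

View pics/crop1.png

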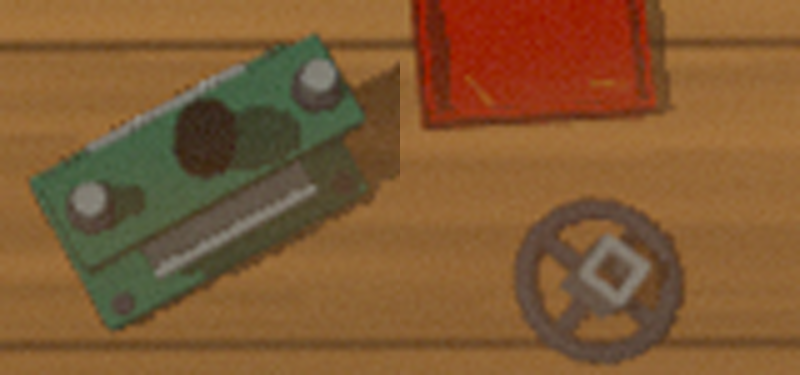

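The crop confirms it: the black cap sits between the columns at about (514,-13), and the press yaw is about 28°. The larger wheel is at about (458,-298). I'll move above the cap.

Emit:
play_rows(
  targets=[
    {"slide":[-42,-41,0],"turn":[0,0,0],"hand":85},
    {"slide":[-42,-41,0],"turn":[0,0,0],"hand":85},
    {"slide":[-42,-41,0],"turn":[0,0,0],"hand":85},
    {"slide":[-42,-41,0],"turn":[0,0,0],"hand":85},
    {"slide":[-42,-41,0],"turn":[0,0,0],"hand":85},
  ],
)

```text
clock: 0.72
eef_pos: [311.1, -371.4, 231.2]
tool_rot: [-3.141, 0.0, -1.313]
force: [0.7, -0.2, 0.4]
width: 84.9
```

Emit:
play_rows(
  targets=[
    {"slide":[-42,-41,0],"turn":[0,0,0],"hand":85},
    {"slide":[-42,-41,0],"turn":[0,0,0],"hand":85},
    {"slide":[-42,-41,0],"turn":[0,0,0],"hand":85},
    {"slide":[-42,-41,0],"turn":[0,0,0],"hand":85},
    {"slide":[-42,-41,0],"turn":[0,0,0],"hand":85},
  ],
)

```text
clock: 1.35
eef_pos: [455.7, -116.2, 231.3]
tool_rot: [3.142, -0.0, -1.313]
force: [0.6, -0.3, -0.1]
width: 85.0
```

Emit:
play_rows(
  targets=[
    {"slide":[-42,-41,0],"turn":[0,0,0],"hand":85},
    {"slide":[-42,-41,0],"turn":[0,0,0],"hand":85},
    {"slide":[0,0,0],"turn":[0,0,-10.3],"hand":85},
    {"slide":[0,0,0],"turn":[0,0,-10.3],"hand":85},
    {"slide":[0,0,0],"turn":[0,0,-10.3],"hand":85},
  ],
)

```text
clock: 1.98
eef_pos: [512.7, -15.5, 230.9]
tool_rot: [3.141, 0.001, -0.767]
force: [-0.5, -0.3, 0.7]
width: 84.6
```

Emit:
play_rows(
  targets=[
    {"slide":[0,0,0],"turn":[0,0,-10.3],"hand":85},
    {"slide":[0,0,0],"turn":[0,0,-10.3],"hand":85},
    {"slide":[0,0,0],"turn":[0,0,-10.3],"hand":85},
    {"slide":[0,0,0],"turn":[0,0,-10.3],"hand":85},
    {"slide":[0,0,0],"turn":[0,0,-10.3],"hand":85},
  ],
)

```text
clock: 2.6
eef_pos: [512.7, -15.8, 231.0]
tool_rot: [-3.142, 0.001, 0.131]
force: [-0.4, 0.2, 0.7]
width: 84.7
```

Emit:
play_rows(
  targets=[
    {"slide":[0,0,0],"turn":[0,0,-10.3],"hand":85},
    {"slide":[0,0,0],"turn":[0,0,-10.3],"hand":85},
    {"slide":[0,0,0],"turn":[0,0,0],"hand":85},
  ],
)

```text
clock: 2.98
eef_pos: [512.7, -16.0, 231.0]
tool_rot: [-3.141, 0.0, 0.482]
force: [-0.2, 0.2, 0.5]
width: 84.8
```

Emit:
play_rows(
  targets=[
    {"slide":[2.4,-1.7,30],"turn":[0,0,0],"hand":85},
    {"slide":[0,0,30],"turn":[0,0,0],"hand":85},
    {"slide":[0,0,30],"turn":[0,0,0],"hand":85},
    {"slide":[0,0,0],"turn":[0,0,0],"hand":60},
    {"slide":[0,0,0],"turn":[0,0,0],"hand":45},
  ],
)

```text
clock: 3.6
eef_pos: [515.0, -12.9, 142.1]
tool_rot: [3.141, -0.001, 0.483]
force: [0.4, -0.7, 0.2]
width: 51.1
```

Run:
```python
from h import *
p,d=get_image("wrist"); cv2.imwrite("pics/w1.png",p)
```

```text
(no output)
```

View pics/w1.png

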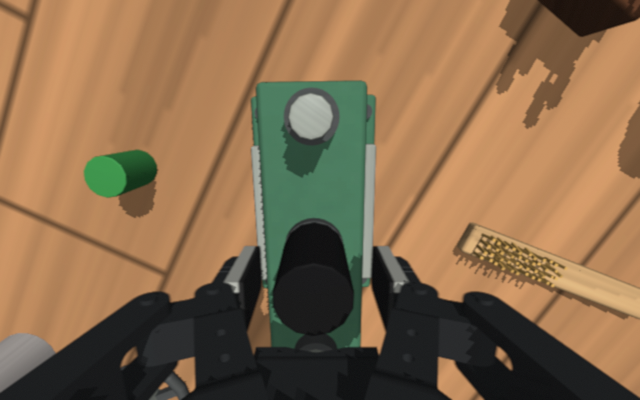

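The wrist view shows the cap centred between the fingers at about (313,298). I'll close on it.

Emit:
play_rows(
  targets=[
    {"slide":[0,0,0],"turn":[0,0,0],"hand":20},
    {"slide":[0,0,0],"turn":[0,0,0],"hand":20},
    {"slide":[0,0,0],"turn":[0,0,0],"hand":20},
    {"slide":[0,0,0],"turn":[0,0,0],"hand":20},
  ],
)

```text
clock: 4.15
eef_pos: [515.2, -13.1, 142.8]
tool_rot: [3.14, -0.002, 0.484]
force: [-0.1, 0.4, 6.0]
width: 31.1
```

Emit:
play_rows(
  targets=[
    {"slide":[0,0,-12],"turn":[0,0,0],"hand":20},
    {"slide":[0,0,-25],"turn":[0,0,0],"hand":20},
    {"slide":[0,0,-35],"turn":[0,0,0],"hand":20},
    {"slide":[0,0,-35],"turn":[0,0,0],"hand":20},
    {"slide":[0,0,0],"turn":[0,0,0],"hand":20},
  ],
)

```text
clock: 4.78
eef_pos: [516.2, -12.9, 251.6]
tool_rot: [3.138, -0.006, 0.484]
force: [0.2, 0.1, -0.0]
width: 30.7
```

Run:
```python
from h import *
p,d=get_image("wrist"); cv2.imwrite("pics/w2.png",p)
p,d=get_image("top"); np.save("top1.npy",d); cv2.imwrite("pics/top1.png",p)
# tray
q=np.load("top0.npy");W=cloud("top",q);w=W[155:215,385:455].reshape(-1,3)
m=(w[:,2]>20)&(w[:,2]<36);print(cv2.minAreaRect(w[m][:,:2].astype(np.float32)))
f=(w[:,2]>2)&(w[:,2]<12)&(abs(w[:,0]-606)<40)&(abs(w[:,1]+264)<45);print(f.sum(),w[f].mean(0))
p0=cv2.imread("pics/top0.png");cv2.imwrite("pics/tray.png",cv2.resize(p0[155:215,385:455],None,fx=8,fy=8,interpolation=cv2.INTER_CUBIC))
```

```text
((606.4696655273438, -263.90545654296875), (111.74137878417969, 131.7219696044922), 3.251979351043701)
676 [ 605.88801776 -264.29035244    5.50267363]
```

View pics/w2.png

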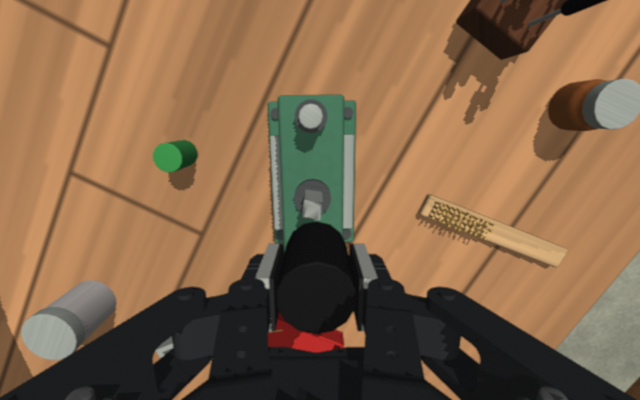

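View pics/tray.png

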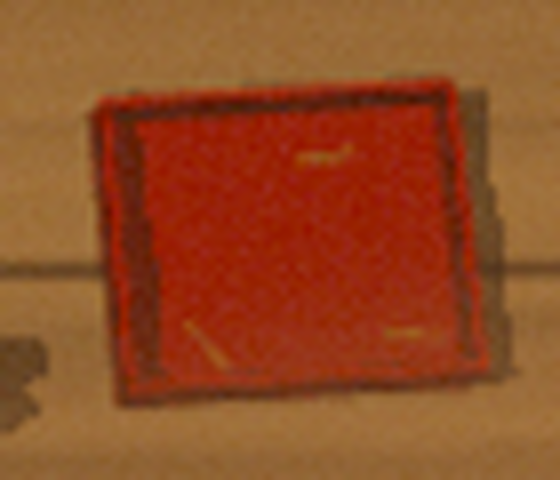

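The cap came off cleanly and is in the grip. The bare spindle shows at (312,205). The tray centre is at (606,-264), and its brass bits lie only at the edges.

Emit:
play_rows(
  targets=[
    {"slide":[-7.4,52.8,0],"turn":[0,0,0],"hand":20},
    {"slide":[-7.4,52.8,0],"turn":[0,0,0],"hand":20},
    {"slide":[-7.4,52.8,0],"turn":[0,0,0],"hand":20},
    {"slide":[-7.4,52.8,0],"turn":[0,0,0],"hand":20},
    {"slide":[-7.4,52.8,0],"turn":[0,0,0],"hand":20},
  ],
)

```text
clock: 5.5
eef_pos: [604.1, -265.4, 246.7]
tool_rot: [-3.139, 0.002, 0.485]
force: [1.0, 0.7, -0.3]
width: 30.9
```

Emit:
play_rows(
  targets=[
    {"slide":[0,0,55],"turn":[0,0,0],"hand":20},
    {"slide":[0,0,55],"turn":[0,0,0],"hand":20},
    {"slide":[0,0,50],"turn":[0,0,0],"hand":20},
    {"slide":[0,0,40],"turn":[0,0,0],"hand":20},
    {"slide":[0,0,0],"turn":[0,0,0],"hand":20},
  ],
)

```text
clock: 6.12
eef_pos: [600.7, -262.7, 43.7]
tool_rot: [-3.134, 0.007, 0.485]
force: [0.2, -0.2, 0.3]
width: 31.2
```

Run:
```python
from h import *
s=read_state();print(s["eef_pos"],s["tool_rot"],s["force"])
p,d=get_image("wrist"); cv2.imwrite("pics/w3.png",p)
# hub orientation from top0
q=np.load("top0.npy");W=cloud("top",q);w=W[215:258,412:460].reshape(-1,3)
m=(w[:,2]>40)&(w[:,2]<56)&(np.hypot(w[:,0]-458,w[:,1]+297)<26);print(cv2.minAreaRect(w[m][:,:2].astype(np.float32)))
# spindle in top1
q=np.load("top1.npy");W=cloud("top",q);w=W[185:235,305:370].reshape(-1,3)
m=(w[:,2]>158)&(w[:,2]<172)&(np.hypot(w[:,0]-514,w[:,1]+13)<20);print(m.sum(),w[m].mean(0))
```

```text
[ 600.68482371 -262.70122586   43.74362953] [-3.13442462  0.00664613  0.48523966] [ 0.23066279 -0.1987672   0.27234307]
((458.35797119140625, -296.88909912109375), (29.379798889160156, 30.175498962402344), 51.84625244140625)
12 [510.60772154 -11.59466417 164.24217861]
```

View pics/w3.png

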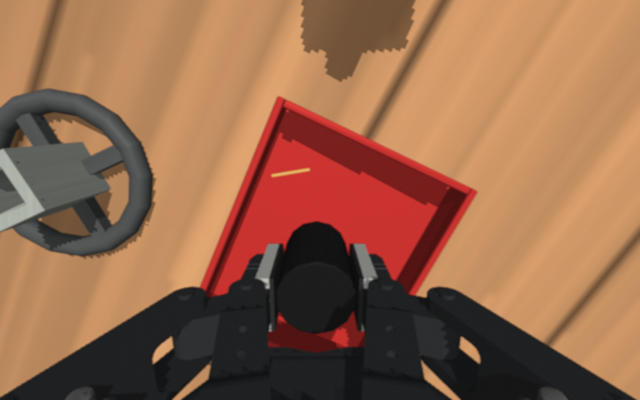

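Emit:
play_rows(
  targets=[
    {"slide":[0,0,10],"turn":[0,0,0],"hand":20},
    {"slide":[0,0,8],"turn":[0,0,0],"hand":20},
    {"slide":[0,0,3],"turn":[0,0,0],"hand":20},
    {"slide":[0,0,0],"turn":[0,0,0],"hand":20},
  ],
)

```text
clock: 6.68
eef_pos: [604.6, -264.0, 27.5]
tool_rot: [3.141, -0.0, 0.485]
force: [-0.7, 1.1, -1.1]
width: 31.2
```

Emit:
play_rows(
  targets=[
    {"slide":[0,0,4],"turn":[0,0,0],"hand":20},
    {"slide":[0,0,2],"turn":[0,0,0],"hand":20},
    {"slide":[0,0,0],"turn":[0,0,0],"hand":20},
  ],
)

```text
clock: 7.05
eef_pos: [604.5, -263.9, 21.2]
tool_rot: [-3.141, 0.0, 0.485]
force: [0.2, 0.6, 0.3]
width: 31.3
```

Emit:
play_rows(
  targets=[
    {"slide":[0,0,1],"turn":[0,0,0],"hand":20},
    {"slide":[0,0,1],"turn":[0,0,0],"hand":20},
    {"slide":[0,0,0],"turn":[0,0,0],"hand":20},
  ],
)

```text
clock: 7.42
eef_pos: [604.7, -264.0, 20.9]
tool_rot: [3.141, 0.0, 0.485]
force: [-2.3, 1.3, 10.0]
width: 31.4
```

The cap touches the floor with 10 N. I'll release it and go up.

Emit:
play_rows(
  targets=[
    {"slide":[0,0,-0.5],"turn":[0,0,0],"hand":50},
    {"slide":[0,0,0],"turn":[0,0,0],"hand":55},
    {"slide":[0,0,0],"turn":[0,0,0],"hand":55},
    {"slide":[0,0,-20],"turn":[0,0,0],"hand":55},
    {"slide":[0,0,-50],"turn":[0,0,0],"hand":55},
  ],
)

```text
clock: 8.05
eef_pos: [603.0, -263.4, 89.3]
tool_rot: [-3.138, 0.003, 0.485]
force: [1.3, -0.4, 1.3]
width: 55.1
```

Emit:
play_rows(
  targets=[
    {"slide":[0,0,-60],"turn":[0,0,0],"hand":85},
    {"slide":[0,0,-30],"turn":[0,0,0],"hand":85},
    {"slide":[0,0,0],"turn":[0,0,0],"hand":85},
    {"slide":[0,0,0],"turn":[0,0,0],"hand":85},
  ],
)

```text
clock: 8.55
eef_pos: [604.0, -264.0, 179.9]
tool_rot: [-3.141, 0.001, 0.485]
force: [-0.9, 0.4, -0.3]
width: 85.0
```

Run:
```python
from h import *
s=read_state();print(s["eef_pos"],s["tool_rot"],s["qpos"])
p,d=get_image("wrist"); cv2.imwrite("pics/w4.png",p); np.save("w4.npy",d)
c=calibration("wrist");np.savez("w4c.npz",**c);print(c)
```

```text
[ 604.04366973 -263.97482574  179.88990729] [-3.14140996e+00  6.06389964e-04  4.84688272e-01] [ 0.63899227  0.73445272 -0.47523393  1.53153058  0.38140266  0.9693763
  0.53554671]
{'K': array([[321.47001855,   0.        , 315.95172873],
       [  0.        , 321.47001855, 205.61867206],
       [  0.        ,   0.        ,   1.        ]]), 'R': array([[ 0.88490067,  0.46577861, -0.0010438 ],
       [ 0.44972438, -0.85381276,  0.26220556],
       [ 0.12123853, -0.2324953 , -0.96501148]]), 't': array([-411.95017832, -518.25821893,  193.90442418])}
```

View pics/w4.png

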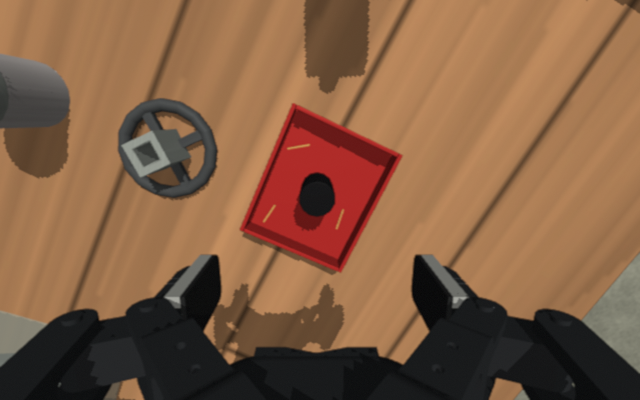

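The cap is standing in the middle of the tray at (317,194). Next I'll measure the hub from this picture; its top is at about (146,153).

Run:
```python
from h import *
p=cv2.imread("pics/w4.png");d=np.load("w4.npy");W=cloud("wrist",d)
w=W[90:205,105:225].reshape(-1,3)
m=(w[:,2]>45)&(w[:,2]<51)&(np.hypot(w[:,0]-458,w[:,1]+297)<28)
r=cv2.minAreaRect(w[m][:,:2].astype(np.float32));print(m.sum(),w[m].mean(0),r)
m=(w[:,2]>6)&(w[:,2]<15);r=cv2.minEnclosingCircle(w[m][:,:2].astype(np.float32));print(r)
cv2.imwrite("pics/hub.png",cv2.resize(p[90:205,105:225],None,fx=5,fy=5,interpolation=cv2.INTER_CUBIC))
```

```text
982 [ 459.34388491 -298.36188091   47.90077534] ((459.3575744628906, -299.0093078613281), (31.354045867919922, 29.969608306884766), 51.582679748535156)
((459.7547607421875, -298.93798828125), 47.90390396118164)
```

View pics/hub.png

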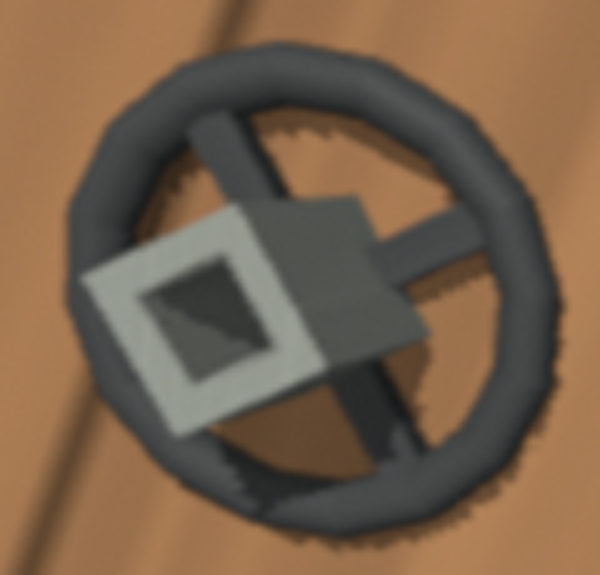

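Emit:
play_rows(
  targets=[
    {"slide":[0,0,-60],"turn":[0,0,0],"hand":85},
    {"slide":[9,-60,0],"turn":[0,0,0],"hand":85},
    {"slide":[9,-60,0],"turn":[0,0,0],"hand":85},
    {"slide":[9,-60,0],"turn":[0,0,0],"hand":85},
    {"slide":[9,-60,0],"turn":[0,0,0],"hand":85},
  ],
)

```text
clock: 9.22
eef_pos: [523.1, -33.1, 238.8]
tool_rot: [-3.14, 0.002, 0.485]
force: [0.5, 0.5, 0.2]
width: 84.7
```

Emit:
play_rows(
  targets=[
    {"slide":[1,-24,0],"turn":[0,0,0],"hand":85},
    {"slide":[0,0,0],"turn":[0,0,0],"hand":85},
    {"slide":[0,0,0],"turn":[0,0,0],"hand":85},
  ],
)

```text
clock: 9.6
eef_pos: [514.5, -14.5, 239.2]
tool_rot: [3.141, 0.001, 0.483]
force: [0.2, -0.4, -0.3]
width: 85.4
```

Run:
```python
from h import *
s=read_state();print(s["eef_pos"],s["tool_rot"])
c=calibration("wrist");np.savez("w5c.npz",**c)
p,d=get_image("wrist"); cv2.imwrite("pics/w5.png",p); np.save("w5.npy",d)
W=cloud("wrist",d); h=np.hypot(W[...,0]-514,W[...,1]+13.4)
for a,b in((163,169),(140,160),(124.5,128)):
    m=(W[...,2]>a)&(W[...,2]<b)&(h<(14 if a>130 else 22)); w=W[m]; print(a,m.sum(),w.mean(0),cv2.minAreaRect(w[:,:2].astype(np.float32)))
v,u=np.where(h<30);print(u.min(),u.max(),v.min(),v.max())
cv2.imwrite("pics/sp.png",cv2.resize(p[v.min():v.max(),u.min():u.max()],None,fx=6,fy=6,interpolation=cv2.INTER_CUBIC)[:600,:800])
```

```text
[514.51635178 -14.49527414 239.17076158] [3.14144440e+00 1.16162055e-03 4.83225349e-01]
163 343 [514.79741417 -14.37059321 165.76806849] ((514.98828125, -15.032122611999512), (13.742531776428223, 13.934440612792969), 17.313447952270508)
140 131 [512.77101362  -9.01650169 150.28261935] ((510.76324462890625, -12.832450866699219), (19.735857009887695, 10.071033477783203), 63.420841217041016)
124.5 633 [513.15342472 -11.6858422  126.77310719] ((514.677001953125, -13.730649948120117), (30.876216888427734, 29.011667251586914), 23.95952796936035)
169 455 162 399
```

View pics/w5.png

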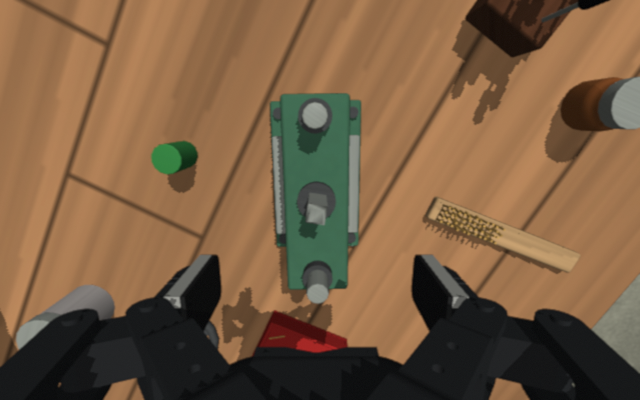

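View pics/sp.png

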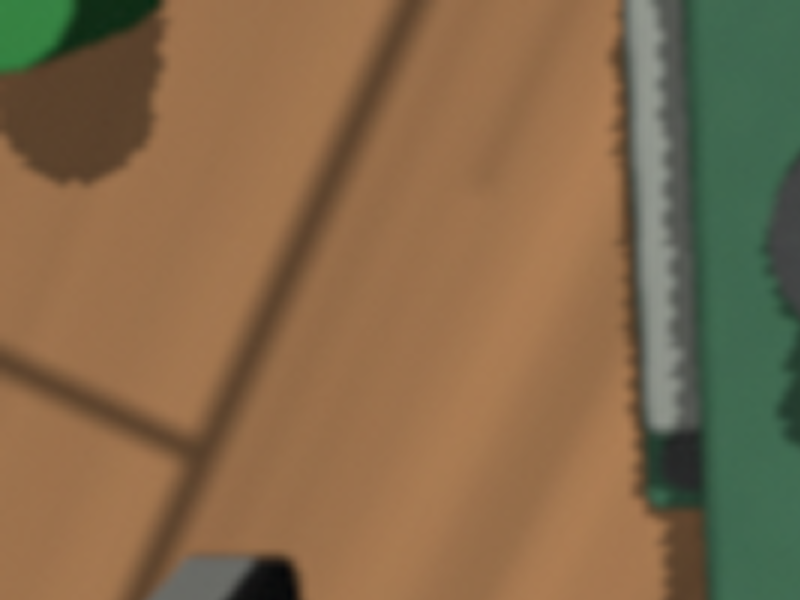

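Run:
```python
from h import *
p=cv2.imread("pics/w5.png");d=np.load("w5.npy");W=cloud("wrist",d)
cv2.imwrite("pics/sp2.png",cv2.resize(p[175:245,285:350],None,fx=8,fy=8,interpolation=cv2.INTER_CUBIC))
m=(W[...,2]>153)&(W[...,2]<157)
for s in(0,1):
    k=W[m&((W[...,1]>20) if s else (W[...,1]<-50))&(np.hypot(W[...,0]-514,W[...,1]+13)<100)];print(len(k),k.mean(0),cv2.minEnclosingCircle(k[:,:2].astype(np.float32)))
m=(W[...,2]>119)&(W[...,2]<121.5)&(np.hypot(W[...,0]-514,W[...,1]+13)<100);print(cv2.minAreaRect(W[m][:,:2].astype(np.float32)))
m=(W[...,2]>164.5)&(W[...,2]<168)&(np.hypot(W[...,0]-514,W[...,1]+13)<14);k=W[m];print(len(k),k.mean(0),cv2.minAreaRect(k[:,:2].astype(np.float32)))
```

```text
353 [547.08363138 -73.8334175  155.56284163] ((547.7515258789062, -74.53949737548828), 9.332980155944824)
523 [482.94072395  44.69422739 155.54898135] ((482.85198974609375, 44.634517669677734), 8.91511058807373)
((515.14501953125, -15.007652282714844), (54.55558776855469, 169.23426818847656), 28.345870971679688)
265 [515.03119206 -14.60002267 166.27699892] ((515.258056640625, -14.852380752563477), (12.54912281036377, 12.29265022277832), 19.149227142333984)
```

View pics/sp2.png

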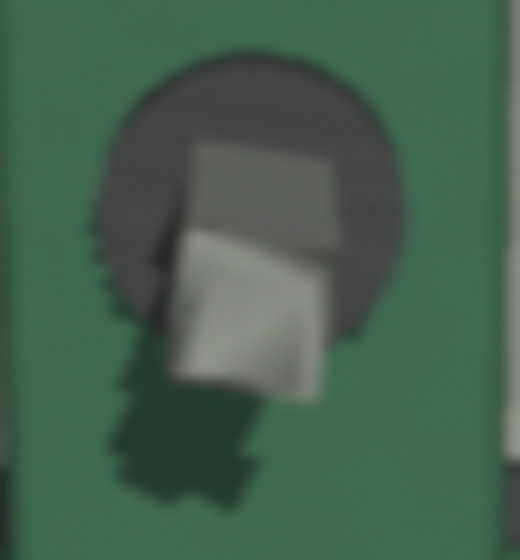

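Spindle centre from the wrist is about (515,-14.8) with its flats at about 18° yaw, so it sits about 0.18 rad in. Going to the wheel.

Emit:
play_rows(
  targets=[
    {"slide":[-36.2,45.2,0],"turn":[0,0,0],"hand":70},
    {"slide":[-36.2,45.2,0],"turn":[0,0,0],"hand":70},
    {"slide":[-36.2,45.2,0],"turn":[0,0,0],"hand":70},
    {"slide":[-36.2,45.2,0],"turn":[0,0,0],"hand":70},
    {"slide":[-36.2,45.2,0],"turn":[0,0,0],"hand":70},
  ],
)

```text
clock: 10.28
eef_pos: [458.3, -301.0, 239.4]
tool_rot: [3.142, 0.0, 0.482]
force: [1.5, -0.7, -0.0]
width: 70.0
```

Emit:
play_rows(
  targets=[
    {"slide":[0,0,40],"turn":[0,0,-8],"hand":70},
    {"slide":[0,0,40],"turn":[0,0,-8],"hand":70},
    {"slide":[0,0,20],"turn":[0,0,-8],"hand":70},
    {"slide":[0,0,0],"turn":[0,0,0],"hand":70},
    {"slide":[0,0,0],"turn":[0,0,0],"hand":70},
  ],
)

```text
clock: 10.9
eef_pos: [459.8, -298.4, 140.3]
tool_rot: [3.141, -0.0, 0.9]
force: [0.3, -0.8, 0.7]
width: 69.7
```

Run:
```python
from h import *
s=read_state();print(s["eef_pos"],s["tool_rot"],s["qpos"])
p,d=get_image("wrist"); cv2.imwrite("pics/w6.png",p)
W=cloud("wrist",d); h=np.hypot(W[...,0]-459,W[...,1]+299)
m=(W[...,2]>45)&(W[...,2]<51)&(h<26);w=W[m];print(m.sum(),w.mean(0),cv2.minAreaRect(w[:,:2].astype(np.float32)))
```

```text
[ 459.79038585 -298.44438729  140.34215382] [ 3.14054210e+00 -1.76825298e-04  8.99753334e-01] [ 0.88160101  0.65947479 -0.5512612   1.88324778  0.49771557  0.73735733
  0.94698853]
1114 [ 459.87568926 -299.02974067   49.06326439] ((460.0704345703125, -299.3036193847656), (30.037824630737305, 30.501684188842773), 51.8819465637207)
```

View pics/w6.png

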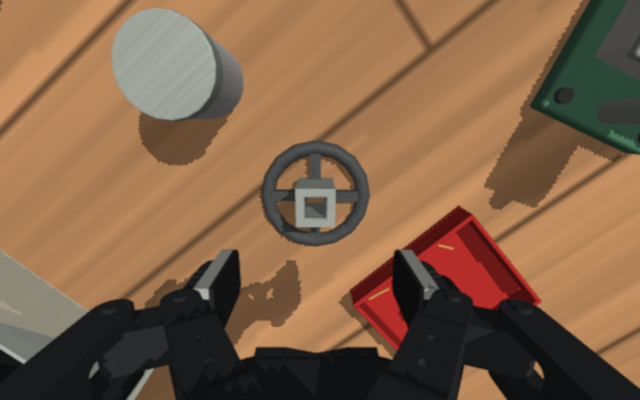

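Emit:
play_rows(
  targets=[
    {"slide":[-0.4,0.4,50],"turn":[0,0,0],"hand":60},
    {"slide":[0,0,45],"turn":[0,0,0],"hand":50},
    {"slide":[0,0,27],"turn":[0,0,0],"hand":45},
    {"slide":[0,0,0],"turn":[0,0,0],"hand":45},
    {"slide":[0,0,0],"turn":[0,0,0],"hand":45},
  ],
)

```text
clock: 11.58
eef_pos: [460.8, -298.5, 19.4]
tool_rot: [3.139, -0.0, 0.903]
force: [0.4, -0.1, 0.7]
width: 44.8
```

Emit:
play_rows(
  targets=[
    {"slide":[0,0,0],"turn":[0,0,0],"hand":15},
    {"slide":[0,0,0],"turn":[0,0,0],"hand":15},
    {"slide":[0,0,0],"turn":[0,0,0],"hand":15},
    {"slide":[0,0,0],"turn":[0,0,0],"hand":15},
  ],
)

```text
clock: 12.08
eef_pos: [460.7, -299.0, 19.8]
tool_rot: [3.138, -0.0, 0.903]
force: [-1.1, -0.5, 5.6]
width: 29.2
```

Emit:
play_rows(
  targets=[
    {"slide":[0,0,-10],"turn":[0,0,0],"hand":15},
    {"slide":[0,0,-20],"turn":[0,0,0],"hand":15},
    {"slide":[0,0,0],"turn":[0,0,0],"hand":15},
    {"slide":[0,0,0],"turn":[0,0,0],"hand":15},
  ],
)

```text
clock: 12.58
eef_pos: [459.2, -298.1, 47.7]
tool_rot: [-3.141, 0.0, 0.903]
force: [0.2, -0.4, -2.7]
width: 29.2
```

Run:
```python
from h import *
s=read_state();print(s["eef_pos"],s["tool_rot"],s["qpos"])
p,d=get_image("wrist"); cv2.imwrite("pics/w7.png",p)
W=cloud("wrist",d); h=np.hypot(W[...,0]-s["eef_pos"][0],W[...,1]-s["eef_pos"][1])
m=(W[...,2]>70)&(W[...,2]<86)&(h<26);w=W[m];print(m.sum(),w.mean(0),cv2.minAreaRect(w[:,:2].astype(np.float32)))
```

```text
[ 459.20049978 -298.10032088   47.71081806] [-3.14138237e+00  1.72882672e-04  9.03216922e-01] [ 0.80728361  0.79338769 -0.44003136  1.93572134  0.62014685  0.549931
  0.84455895]
5629 [ 457.08282382 -296.24936574   76.83672081] ((458.816650390625, -297.7467956542969), (50.73131561279297, 31.283870697021484), 52.09539794921875)
```

View pics/w7.png

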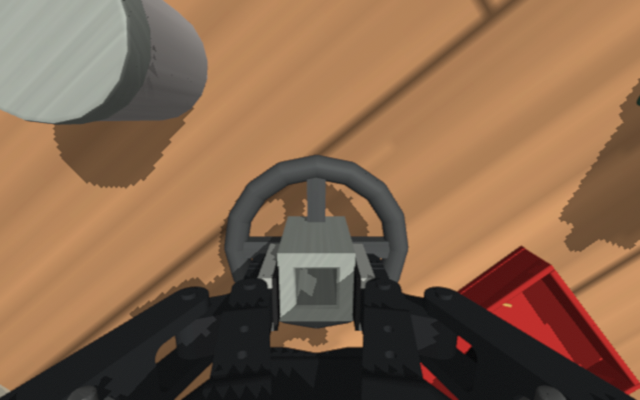

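Run:
```python
from h import *
s=read_state()
p,d=get_image("wrist");c=calibration("wrist");K,R,t=[np.array(c[k]) for k in("K","R","t")]
cv2.imwrite("pics/hubg.png",cv2.resize(p[205:335,260:370],None,fx=4.5,fy=4.5,interpolation=cv2.INTER_CUBIC))
W=cloud("wrist",d)
m=np.zeros((400,640),bool);m[248:328,270:362]=1
m&=(abs(W[...,2]-76.5)<3);w=W[m];print(np.median(w[:,2]),m.sum())
ye=s["tool_rot"][2];e=s["eef_pos"]
q=(w-e)[:,:2]@np.array([[np.cos(ye),np.sin(ye)],[np.sin(ye),-np.cos(ye)]]).T
print(np.percentile(q,[1,99],axis=0))
```

```text
76.19450508946343 4054
[[-15.54904501 -15.67356155]
 [ 15.88074638  14.31353331]]
```

View pics/hubg.png

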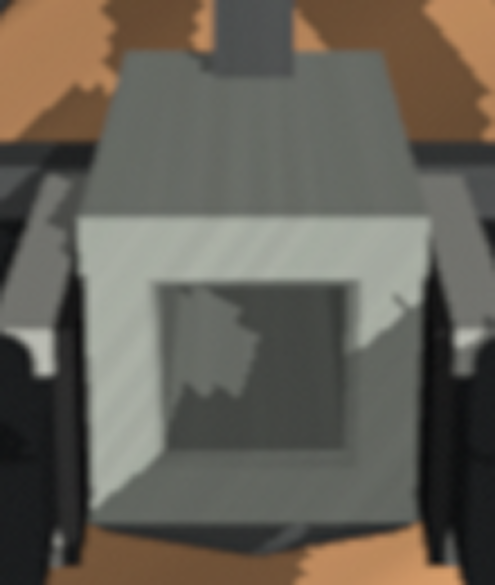

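Hub offset from the TCP is about (0.1, -0.7). I'll carry the wheel up and over.

Emit:
play_rows(
  targets=[
    {"slide":[0,0,-57],"turn":[0,0,0],"hand":15},
    {"slide":[0,0,-57],"turn":[0,0,0],"hand":15},
    {"slide":[0,0,-57],"turn":[0,0,0],"hand":15},
    {"slide":[0,0,0],"turn":[0,0,0],"hand":15},
  ],
)

```text
clock: 13.18
eef_pos: [462.3, -298.8, 222.6]
tool_rot: [3.133, -0.001, 0.903]
force: [0.1, -0.2, -3.2]
width: 28.9
```

Emit:
play_rows(
  targets=[
    {"slide":[51.3,-26.2,0],"turn":[0,0,0],"hand":15},
    {"slide":[51.3,-26.2,0],"turn":[0,0,0],"hand":15},
    {"slide":[51.3,-26.2,0],"turn":[0,0,0],"hand":15},
    {"slide":[51.3,-26.2,0],"turn":[0,0,0],"hand":15},
    {"slide":[51.3,-26.2,0],"turn":[0,0,0],"hand":15},
  ],
)

```text
clock: 13.8
eef_pos: [514.4, -14.0, 217.0]
tool_rot: [-3.139, 0.002, 0.903]
force: [0.3, -0.2, -2.6]
width: 29.2
```

Emit:
play_rows(
  targets=[
    {"slide":[0,0,0],"turn":[0,0,8.4],"hand":15},
    {"slide":[0,0,0],"turn":[0,0,8.4],"hand":15},
    {"slide":[0,0,0],"turn":[0,0,8.4],"hand":15},
    {"slide":[0,0,0],"turn":[0,0,8.4],"hand":15},
    {"slide":[0,0,0],"turn":[0,0,0],"hand":15},
  ],
)

```text
clock: 14.42
eef_pos: [514.2, -15.5, 217.3]
tool_rot: [-3.141, 0.003, 0.319]
force: [0.3, -0.3, -2.8]
width: 29.1
```

Emit:
play_rows(
  targets=[
    {"slide":[0,0,0],"turn":[0,0,0],"hand":15},
    {"slide":[0,0,0],"turn":[0,0,0],"hand":15},
  ],
)

```text
clock: 14.68
eef_pos: [515.1, -15.5, 218.4]
tool_rot: [-3.141, 0.001, 0.318]
force: [0.6, -0.2, -2.7]
width: 29.1
```

Run:
```python
from h import *
s=read_state();print(s["eef_pos"],s["tool_rot"])
p,d=get_image("wrist"); cv2.imwrite("pics/w8.png",p)
cv2.imwrite("pics/w8c.png",cv2.resize(p[240:340,260:370],None,fx=5,fy=5,interpolation=cv2.INTER_CUBIC))
p,d=get_image("scene"); cv2.imwrite("pics/s8.png",cv2.resize(p[130:250,260:380],None,fx=5,fy=5,interpolation=cv2.INTER_CUBIC))
```

```text
[515.11430967 -15.52042479 218.37854731] [-3.14119517e+00  7.15992065e-04  3.18349508e-01]
```

View pics/w8c.png

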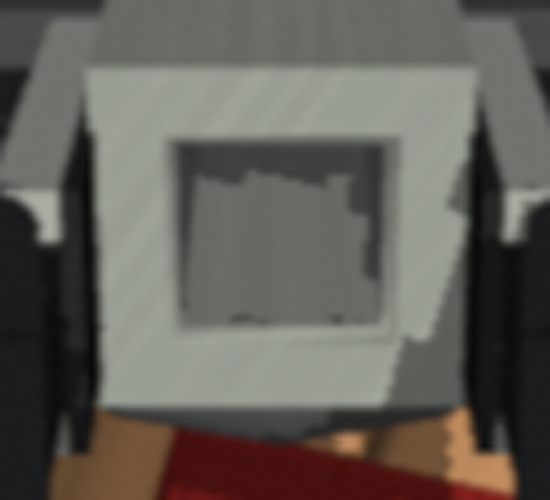

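View pics/s8.png

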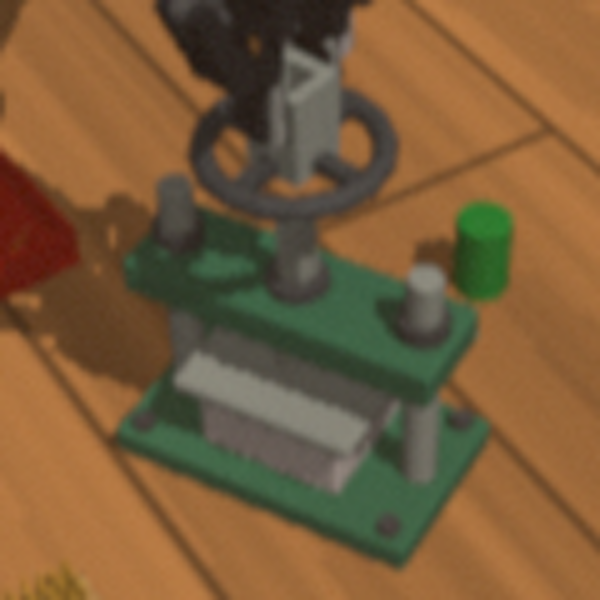

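The scene view shows the wheel straight above the spindle with its columns clear. I'll lower it in stages and watch the force.

Emit:
play_rows(
  targets=[
    {"slide":[0,0,18],"turn":[0,0,0],"hand":15},
    {"slide":[0,0,13],"turn":[0,0,0],"hand":15},
    {"slide":[0,0,0],"turn":[0,0,0],"hand":15},
    {"slide":[0,0,3],"turn":[0,0,0],"hand":15},
    {"slide":[0,0,2],"turn":[0,0,0],"hand":15},
  ],
)

```text
clock: 15.4
eef_pos: [515.7, -15.4, 183.1]
tool_rot: [3.141, -0.001, 0.317]
force: [0.5, -0.1, -2.2]
width: 29.0
```

Emit:
play_rows(
  targets=[
    {"slide":[0,0,2],"turn":[0,0,0],"hand":15},
    {"slide":[0,0,2],"turn":[0,0,0],"hand":15},
    {"slide":[0,0,0],"turn":[0,0,0],"hand":15},
  ],
)

```text
clock: 15.78
eef_pos: [515.3, -15.5, 178.7]
tool_rot: [-3.142, 0.0, 0.317]
force: [-0.6, 0.5, -3.7]
width: 29.4
```

Emit:
play_rows(
  targets=[
    {"slide":[0,0,4],"turn":[0,0,0],"hand":15},
    {"slide":[0,0,4],"turn":[0,0,0],"hand":15},
    {"slide":[0,0,4],"turn":[0,0,0],"hand":15},
    {"slide":[0,0,4],"turn":[0,0,0],"hand":15},
  ],
)

```text
clock: 16.27
eef_pos: [515.3, -15.4, 162.5]
tool_rot: [-3.142, 0.0, 0.317]
force: [0.3, -0.9, -3.5]
width: 28.7
```

Emit:
play_rows(
  targets=[
    {"slide":[0,0,4],"turn":[0,0,0],"hand":15},
    {"slide":[0,0,4],"turn":[0,0,0],"hand":15},
    {"slide":[0,0,4],"turn":[0,0,0],"hand":15},
    {"slide":[0,0,2],"turn":[0,0,0],"hand":15},
    {"slide":[0,0,0],"turn":[0,0,0],"hand":15},
  ],
)

```text
clock: 16.9
eef_pos: [515.3, -15.4, 148.7]
tool_rot: [-3.142, 0.0, 0.317]
force: [0.2, -0.3, -3.0]
width: 29.4
```

Emit:
play_rows(
  targets=[
    {"slide":[0,0,2],"turn":[0,0,0],"hand":15},
    {"slide":[0,0,1],"turn":[0,0,0],"hand":15},
    {"slide":[0,0,0],"turn":[0,0,0],"hand":15},
  ],
)

```text
clock: 17.27
eef_pos: [515.4, -15.5, 145.9]
tool_rot: [3.142, -0.0, 0.317]
force: [0.3, -0.4, -3.1]
width: 29.0
```

Emit:
play_rows(
  targets=[
    {"slide":[0,0,1],"turn":[0,0,0],"hand":15},
    {"slide":[0,0,0],"turn":[0,0,0],"hand":15},
  ],
)

```text
clock: 17.52
eef_pos: [515.4, -15.4, 145.7]
tool_rot: [3.141, -0.0, 0.317]
force: [-3.2, 0.2, 5.3]
width: 29.1
```

The wheel is seated, with collar contact at the expected height. Turning clockwise now.

Emit:
play_rows(
  targets=[
    {"slide":[0,0,0],"turn":[0,0,8],"hand":15},
    {"slide":[0,0,0],"turn":[0,0,8],"hand":15},
    {"slide":[0,0,0],"turn":[0,0,8],"hand":15},
    {"slide":[0,0,0],"turn":[0,0,8],"hand":15},
    {"slide":[0,0,0],"turn":[0,0,8],"hand":15},
  ],
)

```text
clock: 18.15
eef_pos: [513.9, -15.7, 145.7]
tool_rot: [3.14, 0.002, -0.385]
force: [-5.8, -0.5, 8.3]
width: 29.2
```

Run:
```python
from h import *
s=read_state();print(s["eef_pos"],np.degrees(s["tool_rot"]),s["force"],s["torque"],s["tau"])
```

```text
[513.90746999 -15.74012193 145.71216747] [ 1.79891810e+02  1.03528999e-01 -2.20565676e+01] [-5.77025887 -0.47902459  8.33888412] [-0.17277992  1.18307051  0.16820209] [  0.92369227 -42.91400313  -2.46202782 -14.90903288   0.25431136
  -1.85829129   0.68185374]
```

Emit:
play_rows(
  targets=[
    {"slide":[0,0,0],"turn":[0,0,5],"hand":15},
    {"slide":[0,0,0],"turn":[0,0,5],"hand":15},
    {"slide":[0,0,0],"turn":[0,0,3],"hand":15},
    {"slide":[0,0,0],"turn":[0,0,0],"hand":15},
  ],
)

```text
clock: 18.65
eef_pos: [513.6, -15.6, 145.7]
tool_rot: [3.139, 0.002, -0.608]
force: [-5.4, -1.4, 9.9]
width: 28.9
```

Run:
```python
from h import *
s=read_state();print(s["eef_pos"],np.degrees(s["tool_rot"]),s["force"],s["torque"],s["tau"])
```

```text
[513.58623366 -15.58460012 145.69841858] [ 1.79861315e+02  1.13742231e-01 -3.48451176e+01] [-5.36225789 -1.37966364  9.90180271] [-0.11326885  1.27591485  0.01101662] [ -0.42426299 -42.56407499  -1.12795573 -14.85590369   0.08775503
  -2.00985096  -0.05807766]
```

Emit:
play_rows(
  targets=[
    {"slide":[0,0,0],"turn":[0,0,3],"hand":15},
    {"slide":[0,0,0],"turn":[0,0,3],"hand":15},
    {"slide":[0,0,0],"turn":[0,0,3],"hand":15},
    {"slide":[0,0,0],"turn":[0,0,0],"hand":15},
  ],
)

```text
clock: 19.15
eef_pos: [513.5, -15.5, 145.7]
tool_rot: [3.139, 0.002, -0.765]
force: [-6.2, -1.1, 11.0]
width: 29.1
```

Run:
```python
from h import *
s=read_state();print(s["eef_pos"],np.degrees(s["tool_rot"]),s["force"],s["torque"],s["tau"][6])
```

```text
[513.45840019 -15.47882547 145.70942941] [ 1.79847467e+02  1.14141497e-01 -4.38466131e+01] [-6.17919598 -1.0910927  11.04283916] [-0.11262044  1.38713236 -0.03598397] -0.0411531119607389
```

Emit:
play_rows(
  targets=[
    {"slide":[0,0,0],"turn":[0,0,3],"hand":15},
    {"slide":[0,0,0],"turn":[0,0,3],"hand":15},
    {"slide":[0,0,0],"turn":[0,0,0],"hand":15},
  ],
)

```text
clock: 19.52
eef_pos: [513.3, -15.3, 145.7]
tool_rot: [3.139, 0.002, -0.87]
force: [-5.6, -1.1, 10.7]
width: 29.2
```

Run:
```python
from h import *
s=read_state();print(s["eef_pos"],np.degrees(s["tool_rot"]),s["force"],s["torque"],s["tau"][6])
```

```text
[513.30584348 -15.32525166 145.68642977] [ 1.79832069e+02  1.18816682e-01 -4.98379424e+01] [-5.6036448  -1.1087209  10.70908959] [-0.05481128  1.39056512 -0.04869201] -0.030620339093729854
```

Emit:
play_rows(
  targets=[
    {"slide":[0,0,0],"turn":[0,0,3],"hand":15},
    {"slide":[0,0,0],"turn":[0,0,0],"hand":15},
    {"slide":[0,0,0],"turn":[0,0,3],"hand":15},
    {"slide":[0,0,0],"turn":[0,0,0],"hand":15},
  ],
)

```text
clock: 20.02
eef_pos: [513.2, -15.2, 145.7]
tool_rot: [3.138, 0.002, -0.972]
force: [-7.5, -0.0, 11.3]
width: 28.8
```

Run:
```python
from h import *
s=read_state();print(s["eef_pos"],np.degrees(s["tool_rot"]),s["force"],s["torque"],s["tau"][6],s["qpos"][6])
p,d=get_image("wrist"); cv2.imwrite("pics/w9.png",p)
```

```text
[513.21202492 -15.19825779 145.69450721] [ 1.79807080e+02  9.71565487e-02 -5.56987137e+01] [-7.48675421e+00 -9.94575306e-03  1.12843065e+01] [-0.01290424  1.40086116  0.48847379] -0.5609342828392982 -1.0387532778039577
```

View pics/w9.png

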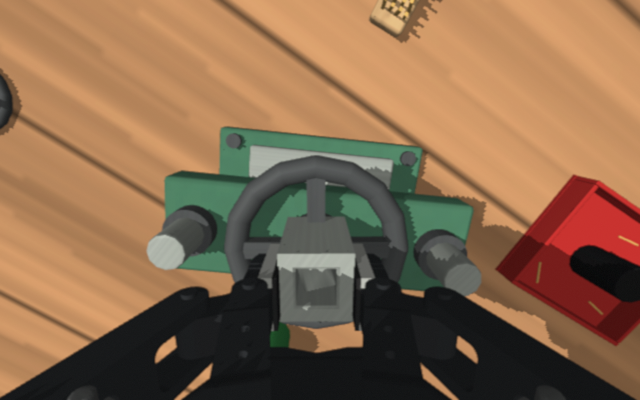

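Static torque has jumped to 0.49 N m, against 0.12 for the spindle alone, which looks like the stop. I'll press on a little to confirm.

Emit:
play_rows(
  targets=[
    {"slide":[0,0,0],"turn":[0,0,2],"hand":15},
    {"slide":[0,0,0],"turn":[0,0,2],"hand":15},
    {"slide":[0,0,0],"turn":[0,0,0],"hand":15},
    {"slide":[0,0,0],"turn":[0,0,0],"hand":15},
  ],
)

```text
clock: 20.58
eef_pos: [513.2, -15.1, 145.7]
tool_rot: [3.138, 0.001, -1.038]
force: [-6.8, -0.0, 11.0]
width: 29.0
```

Run:
```python
from h import *
s=read_state();print(s["eef_pos"],np.degrees(s["tool_rot"]),s["force"],s["torque"],s["tau"][6],s["qpos"][6])
p,d=get_image("wrist"); cv2.imwrite("pics/w10.png",cv2.resize(p[205:335,260:370],None,fx=4.5,fy=4.5,interpolation=cv2.INTER_CUBIC))
W=cloud("wrist",d)
m=np.zeros((400,640),bool);m[248:328,270:362]=1
for a,b in ((160,168.5),(171,178)):
    k=W[m&(W[...,2]>a)&(W[...,2]<b)];print(a,len(k),k.mean(0),cv2.minAreaRect(k[:,:2].astype(np.float32)))
```

```text
[513.17950771 -15.08439096 145.70750085] [ 1.79785341e+02  6.67834764e-02 -5.94810583e+01] [-6.79538956 -0.01362855 10.97617438] [-0.13231502  1.46324798  1.29766445] -1.290789619088173 -1.087796411437156
160 1207 [514.25423822 -15.67867209 165.40468782] ((517.8675537109375, -13.345458984375), (23.717178344726562, 39.24980163574219), 30.876623153686523)
171 4181 [516.6210126  -13.93660051 174.49641975] ((515.8253173828125, -14.68707275390625), (30.994060516357422, 36.23512649536133), 31.43195343017578)
```

View pics/w10.png

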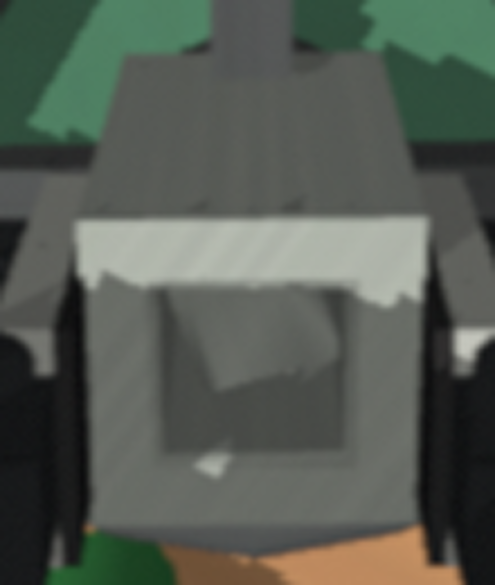

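Torque grew to 1.3 N m with no free turning left, so the stop is confirmed. I'll ease off, release and rise.

Emit:
play_rows(
  targets=[
    {"slide":[0,0,0],"turn":[0,0,-3],"hand":15},
    {"slide":[0,0,-0.5],"turn":[0,0,-2],"hand":15},
    {"slide":[0,0,0],"turn":[0,0,0],"hand":45},
    {"slide":[0,0,0],"turn":[0,0,0],"hand":45},
    {"slide":[0,0,0],"turn":[0,0,0],"hand":45},
  ],
)

```text
clock: 21.25
eef_pos: [515.9, -15.4, 145.4]
tool_rot: [-3.141, -0.001, -0.957]
force: [0.1, 0.6, 0.3]
width: 44.9
```

Emit:
play_rows(
  targets=[
    {"slide":[0,0,-10],"turn":[0,0,0],"hand":45},
    {"slide":[0,0,-20],"turn":[0,0,0],"hand":45},
    {"slide":[0,0,-40],"turn":[0,0,0],"hand":45},
    {"slide":[0,0,-40],"turn":[0,0,0],"hand":45},
    {"slide":[0,0,0],"turn":[0,0,0],"hand":45},
  ],
)

```text
clock: 21.88
eef_pos: [517.7, -15.4, 259.0]
tool_rot: [-3.135, -0.004, -0.957]
force: [-0.2, 0.7, 0.4]
width: 45.1
```

Emit:
play_rows(
  targets=[
    {"slide":[0,0,0],"turn":[0,0,0],"hand":85},
    {"slide":[0,0,0],"turn":[0,0,0],"hand":85},
    {"slide":[0,0,0],"turn":[0,0,0],"hand":85},
  ],
)

```text
clock: 22.25
eef_pos: [514.9, -15.4, 254.5]
tool_rot: [3.14, 0.001, -0.957]
force: [0.8, -0.9, 0.4]
width: 84.9
```

Run:
```python
from h import *
s=read_state();print(s["eef_pos"],np.degrees(s["tool_rot"]))
c=calibration("wrist");np.savez("w11c.npz",**c)
p,d=get_image("wrist"); cv2.imwrite("pics/w11.png",p); np.save("w11.npy",d)
W=cloud("wrist",d); h=np.hypot(W[...,0]-515.2,W[...,1]+14.8)
for a,b,r in((172,177,26),(163,169,12),(134,141,60)):
    m=(W[...,2]>a)&(W[...,2]<b)&(h<r); w=W[m]; print(a,m.sum(),w.mean(0),cv2.minAreaRect(w[:,:2].astype(np.float32)))
v,u=np.where((h<30)&(W[...,2]>150));print(u.min(),u.max(),v.min(),v.max())
```

```text
[514.86046114 -15.42418871 254.48260489] [ 1.79915143e+02  6.00831510e-02 -5.48294314e+01]
172 1212 [515.82828856 -14.08944295 174.76345004] ((515.291748046875, -14.342586517333984), (30.83424186706543, 29.681974411010742), 35.84757614135742)
163 350 [514.5798081  -15.07115464 166.15411648] ((514.5765991210938, -15.207258224487305), (14.695995330810547, 16.638805389404297), 37.05588912963867)
134 5058 [518.74317426 -12.21240552 137.57972761] ((515.7371215820312, -14.201171875), (93.68696594238281, 94.03657531738281), 70.1739273071289)
174 440 186 399
```

View pics/w11.png

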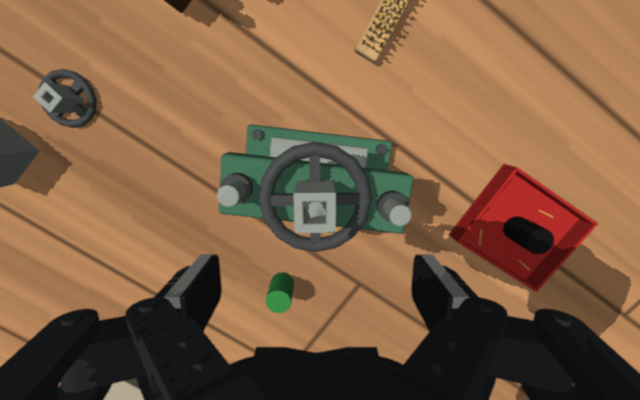

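Run:
```python
from h import *
p=cv2.imread("pics/w11.png");d=np.load("w11.npy");W=cloud("wrist",d)
cv2.imwrite("pics/sp11.png",cv2.resize(p[175:240,285:345],None,fx=9,fy=9,interpolation=cv2.INTER_CUBIC))
h=np.hypot(W[...,0]-514.9,W[...,1]+14.9)
for lo in(165.3,165.8):
    k=W[(W[...,2]>lo)&(W[...,2]<168)&(h<7.5)];print(len(k),cv2.minAreaRect(k[:,:2].astype(np.float32)))
p,d=get_image("top");cv2.imwrite("pics/top2.png",p)
W=cloud("top",d);w=W[155:215,385:455].reshape(-1,3);k=w[w[:,2]>48];print(len(k),k.mean(0),k[:,2].max(),cv2.minAreaRect(k[:,:2].astype(np.float32)))
```

```text
195 ((514.9992065429688, -15.46081829071045), (13.957180976867676, 12.036972999572754), 51.50910568237305)
166 ((514.5250244140625, -15.297908782958984), (13.589606285095215, 11.215815544128418), 52.99652099609375)
112 [ 562.04258418 -227.44311063  220.08349978] 1378.9746805386844 ((445.8713684082031, -120.00515747070312), (30.011865615844727, 457.7885437011719), 47.99956130981445)
```

View pics/sp11.png

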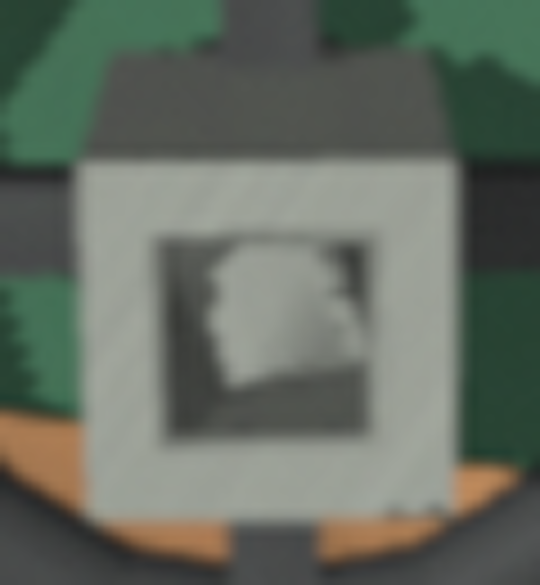

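View pics/top2.png

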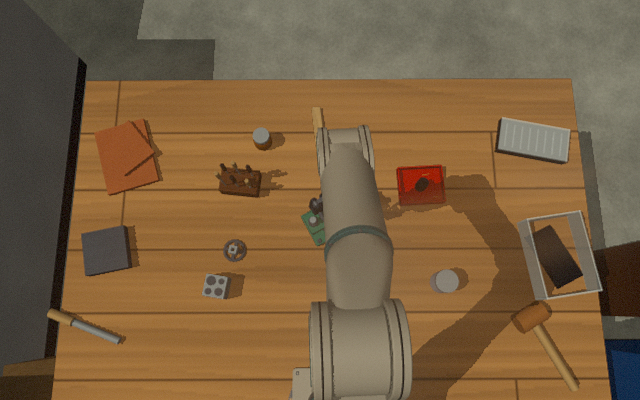

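Run:
```python
from h import *
W=cloud("wrist",np.load("w11.npy"));h=np.hypot(W[...,0]-604.5,W[...,1]+264)
k=W[(h<40)&(W[...,2]>50)];print(len(k),k.mean(0),k[:,2].max(),cv2.minEnclosingCircle(k[:,:2].astype(np.float32)))
p,d=get_image("scene");cv2.imwrite("pics/s11.png",cv2.resize(p[130:250,210:370],None,fx=5,fy=5,interpolation=cv2.INTER_CUBIC))
```

```text
629 [ 606.24449008 -262.35789497   54.8021513 ] 57.19143260274085 ((606.74365234375, -263.4524230957031), 16.440200805664062)
```

View pics/s11.png

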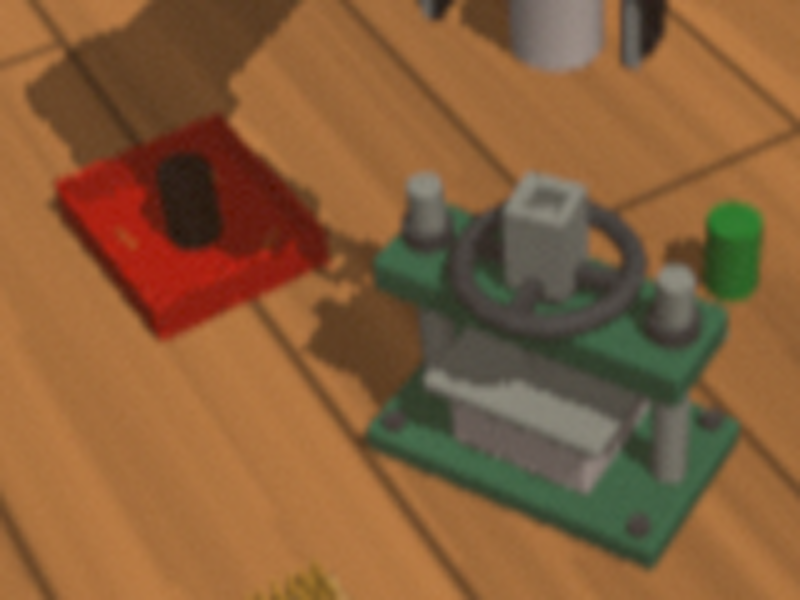

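The scene view shows the wheel flat on the collar and the cap upright in the tray, its round top at 54.8 mm. The gripper touches nothing, so I'm handing in.

```bash
python3 -c "
from cell import *
print(finish_job())"
```

```text
the job is handed in; nothing more can be done
None
```

The press is set up and clamped. The black cap stands open end down in the tray, and the larger handwheel is fully home on the spindle and turned clockwise to its stop. I handed the job in after about 22 s of the 72 s allowed.

- **Cap:** It stands upright near the middle of the tray, with its top at about 54.8 mm (54 mm expected).
- **Seating:** The hub top measured 174.7 mm (174 mm expected), and the gripper felt the collar at the seating height.
- **Stop:** Holding torque went from about 0.05 to 0.5 and then 1.3 N m as I pressed on, so the wheel is against the stop.
- **Spindle angle:** By eye in the enlarged crop the flats were at about -42°, and the depth fit gave -37 to -38.5°. The expected stop angle is about -41°, so these agree only to within a few degrees, and the torque is the firmer evidence. The wheel itself sits about 12° further round, which is the play in its bore.
- **Other items:** The small wheel and the jar looked unmoved in the last top view. The arm hid most of the brush there, but the parts of it I could see in the later views looked undisturbed.

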